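Latch the gate of the propeller-test guard

ROBOT

A 6-joint arm with a two-finger parallel gripper is mounted at the origin on the work surface. World frame = base frame: x ahead of the robot, y to its left, z up, the work surface at z = 0. Lengths are in m, angles in rad, forces in N, time in s.
With the tool pointing down it reaches from about 0.35 to 0.775 m from the base axis. Payload 7.3 kg.
Tool frame: the origin (TCP) lies at the very end of the fingers, on their centre line; the grasp point (between the pads) lies 19 mm behind it; z points along the fingers, y is the direction in which the jaws open and shut (so a half turn about z gives the same grasp; the last joint's range is limited). The gripper opens to 92 mm and grips with 3 to 60 N. Pads are 19 mm wide; open, the fingers measure 130 mm over their backs; the gripper's body (75 mm by 190 mm) begins 47 mm behind the grasp point.
Start: joints at [0.966, 0.342, 1.524, -0, 1.275, -0.146], TCP at [0.232, 0.471, 0.227] pointing down, gripper open.
Joint ranges: [-2.53, 2.53], [-0.77, 2.02], [0.04, 2.7], [-1, 4.14], [0.28, 2.66], [-3.11, 3.11]. Speed limits (rad/s): [2.57, 2.57, 3.14, 3.14, 3.14, 3.14].

INTERFACE

Orientations are given as a unit quaternion [x, y, z, w].
In Python, from rig import r, vision gives the robot as it stands.
- The arm moves only by the tool carry_out, never from a script. Its argument "series" is a list of rows, each a list of 3 entries, a list of its own where there are three numbers: the opening, from 0 (shut) to 1 (fully open), then the shift along the tool's x, y, z each as a share of 250 mm, from -1 to 1, then the turn, a rotation vector about the tool's x, y, z each as a share of pi rad, from -1 to 1. In form: [[claw, [x, y, z], [rx, ry, rz]], ...]. A call has 1 to 5 rows; each row is the pose to reach, as a shift and turn from the pose commanded when the call began, along the tool's axes at that moment, turning the shorter way round; what a row does not reach only later rows make up. A row lasts 1/8 s, in which the tool goes at most 62.5 mm and 10.7 degrees, less where a joint would pass 70% of its speed; a pose out of reach is approached as far as the arm can. A call with a number of a shift or a turn outside -1 to 1 is refused whole. A call with a gripper value outside its range is refused whole. The fingers move at their own pace and stop on an object; the grip force is fixed at half the most. Time passes only in rows, so rows that repeat a pose let the fingers close. It gives the time, the measured TCP pose, the force and the opening at its end, in the units of the state.
- r.sense(): the state, without advancing time (a new reading comes with each control period).
- vision.get_image(name): name is "side" or "top" or "wrist"; returns a dict with "frame" (480x640x3 uint8, red, green, blue), "K" (3x3 intrinsics, pixels), "rvec" (rotation vector, rad) and "tvec" (3), from world to camera coordinates, as OpenCV has them; the wrist camera has in their place "hand_eye" (4x4, takes a point from camera to tool coordinates, whose origin is the TCP and whose axes are the flange's). Camera axes: x right, y down, z forward; pixel columns grow to the right and rows downward; lengths in m; the calibration is good to about 2 mm. The wrist camera is an equidistant fisheye: a pixel r from the principal point sees the ray r / f radians off the axis. A picture is of the moment at which its call begins: read the wrist's pose just before it. There is no depth.
- r.hand_in(): hands the job in, once; it reports no verdict.
The state is a dict: "time_s": time; "qpos": joint angles; "qd": joint speeds; "joint_torque": joint torques, N m; "position": TCP position; "tcp_rot": TCP orientation; "contact_force": force on the tool from outside, world axes, zero at the start; "ft_torque": the same for the moment, N m; "grip_width": opening from 0.0 (shut) to 1.0 (fully open).
Only numpy, scipy, OpenCV 4.12 (cv2) and the standard library are available. Lean on these libraries where they do the work, as an engineer would, in place of code of your own. Each camera call takes 0.05 s, during which the arm holds its last target.

TASK

Shut the mesh gate of the propeller-test guard and latch it: lift the steel latch bar over the keeper's nose, bring the gate in against its spring buffer, and let the bar down into the notch so that it sits fully home and holds the gate when you let go. Do it by feel, gently: never ram the bar or force it against the keeper. Leave the other things on the bench where they are.

Things in the scene. Friction and masses are not known exactly. Their poses are not given: they have to be found in the camera images.
- guard: Bench guard for propeller tests, fixed to the bench: aluminium-extrusion frame with welded mesh round a small motor stand, 270 x 280 mm, posts and top rails up to 200 mm. Origin: underside centre, on the bench. Own axes: x from the gate side to the rear, y towards the gate's hinge, z up; the gate side faces its -x.
- hinge (a point): Point on the gate's vertical hinge axis, at guard (-140, 120) mm, 185 mm above the bench. Fixed on the guard.
- gate (a joint): Gate angle about the hinge, rad: near 0 shut (gate along the guard's -y from the hinge), positive swung out to the guard's -x. Gate frame 12 mm thick about the hinge axis's plane, 24 to 196 mm up, reaching 222 mm from the hinge. It stays where it is left. No stop when shutting but the keeper's back plate, met by the lifted bar.
- buffer_tip (a point): Rubber tip (10 mm across) of a spring buffer on the top rail, 180 mm from the hinge, as it stands free. It meets the shutting gate at about 0.075 rad and pushes it back open with 1.5 N at first, 0.25 N more per mm, up to 8 N, so an unlatched gate springs back.
- latch (a joint): Latch bar angle about its pivot bolt on the gate, rad: 0 with the bar level, as when home on the notch floor; positive with the free end lifted; limits -0.06 (it hangs there while the gate is open) and 0.32. It falls freely by its weight, steel greased. The pivot is on the gate 120 mm from the hinge axis, 185 mm up, its axis square to the gate.
- latch_bar: Latch bar with handle, one steel piece, 0.16 to 0.26 kg: flat bar 6 mm thick, 18 mm high, on the gate's outer face, its mid plane 11 mm outside the hinge axis's. Origin on the pivot. Own x: pivot axis, into the guard; y: along the bar back towards the hinge; z up. The bar runs from y = 15 to -135 mm, past the gate's free edge, and crosses the keeper at y = -120 mm.
- handle (a point): Point on the bar's upright lifting handle: flat steel tab 6 mm thick (along bar x), 22 mm wide (along bar y), centred at bar y = -85 mm, standing 9 to 80 mm above the pivot. The point is 62 mm above the pivot, 18 mm below the tab's top, 247 mm above the bench with the bar level, clear above rails (200 mm) and keeper (224 mm): pinch it from above across its thickness.
- keeper_nominal (a point): Middle of the keeper's notch floor if the keeper sat mid slot: guard (-151, -120, 176) mm, fixed. The steel keeper, 20 mm wide along y, is clamped on its bracket in a slot along the guard's x and truly sits anywhere up to 12 mm further in or out; its setting is not measured, find it by feel.
- keeper_top (a point): Top of the keeper's back plate at mid slot, 224 mm up. From outside (guard -x) inwards the keeper has a blunt nose 10 mm thick, 14 mm above the notch floor; a notch 9 mm wide for the 6 mm bar; the upright back plate, 48 mm above the floor, too tall for the bar. The bar clears the nose with the latch above 0.125 rad. Over 15 N between bar and keeper counts as forcing.
- solder_reel: Solder reel, 62 mm across, 33 mm high, loose; origin under its centre. Leave.
- paper_cup: Paper cup, 74 mm across, 85 mm high, loose; origin under its centre. Leave.
- spare_motor: Small spare motor, 29 mm across, 34 mm high, standing loose; origin under its centre. Leave.
- flush_cutters: Flush cutters with black grips lying loose, about 120 mm long, 12 mm high. Leave.
- screwdriver: Screwdriver lying loose, 170 mm. Leave.
- connector: Small connector, 22 x 16 x 11 mm, lying loose on the bench in front of the guard; the gate passes over it. Leave.
- spare_prop: Spare two-blade propeller, 124 mm, 9 mm high, lying loose beside the guard. Leave.

How it is judged:
By the outcome, as a careful person would: the job done as asked, in the order asked, and still so for the second after the job is handed in, with the robot touching nothing.
It also fails if it takes over 64 s, if anything falls off the work surface, if the arm or the gripper's body presses on something with over 40 N, if the wrist force passes 120 N, or if a joint passes its speed limit or range.

## Working session

There is one attempt and no reset: what is moved stays moved. The work goes in short steps, Python scripts to look and compute and a tool call to move; the robot and the scene stay as the last step left them, time stands still between calls to the robot, and variables do not carry over. Pictures are saved under pics/ and viewed, and the job is handed in when it is done.

Besides the shell and the picture viewer there is one more tool, called after "Emit:" by a JSON object that holds its "api" and its "payload", one argument or row to a line. carry_out: Moves the arm, as the interface text tells. Its arguments: {"type":"object","properties":{"series":{"type":"array","items":{"type":"array"}}},"required":["series"]}

```bash
ls; mkdir -p pics; python3 - <<'E'
from rig import r, vision
import cv2
s=r.sense(); print(s)
for n in ["side","top","wrist"]:
    d=vision.get_image(n); cv2.imwrite(f"pics/{n}0.png",d["frame"][:,:,::-1])
    print(n,{k:v for k,v in d.items() if k!="frame"})
E
```

```text
pics
{'time_s': 0.0, 'qpos': array([ 9.65994309e-01,  3.42702460e-01,  1.52502895e+00, -1.90451006e-05,
        1.27536986e+00, -1.46001983e-01]), 'qd': array([ 1.60264383e-03, -6.42509846e-04, -2.88684691e-04,  8.09593723e-04,
       -1.77481308e-03,  9.62509562e-05]), 'joint_torque': array([-5.64980655e-04, -4.31251931e+01, -2.44218367e+01,  7.17659807e-02,
        5.59488160e-02, -8.07101901e-05]), 'position': array([0.23226156, 0.47037696, 0.2260513 ]), 'tcp_rot': array([ 2.27390528e-01,  9.73803357e-01, -7.05117770e-04, -2.68090852e-04]), 'contact_force': array([ 0.72313391,  0.3448313 , -0.06518862]), 'ft_torque': array([ 0.03686718, -0.02099968, -0.02173459]), 'grip_width': 0.9976275894062614}
side {'K': array([[448.71926073,   0.        , 318.1587795 ],
       [  0.        , 448.71926073, 236.8499472 ],
       [  0.        ,   0.        ,   1.        ]]), 'rvec': array([ 0.08457998, -2.8485973 ,  1.21676129]), 'tvec': array([0.57172687, 0.20231927, 0.91161743])}
top {'K': array([[545.41486036,   0.        , 320.4472592 ],
       [  0.        , 545.41486036, 235.2406107 ],
       [  0.        ,   0.        ,   1.        ]]), 'rvec': array([ 2.24062631, -2.17646362,  0.03946492]), 'tvec': array([-0.14501774,  0.56846888,  1.19346041])}
wrist {'K': array([[371.64829954,   0.        , 319.21699142],
       [  0.        , 371.64829954, 242.97274359],
       [  0.        ,   0.        ,   1.        ]]), 'hand_eye': array([[ 2.92372939e-04, -9.59946804e-01, -2.80182170e-01,
         7.47359690e-02],
       [ 9.99999932e-01,  3.43958958e-04, -1.34945718e-04,
        -6.04326933e-04],
       [ 2.25911878e-04, -2.80182112e-01,  9.59946839e-01,
        -1.57605743e-01],
       [ 0.00000000e+00,  0.00000000e+00,  0.00000000e+00,
         1.00000000e+00]])}
```

View pics/side0.png

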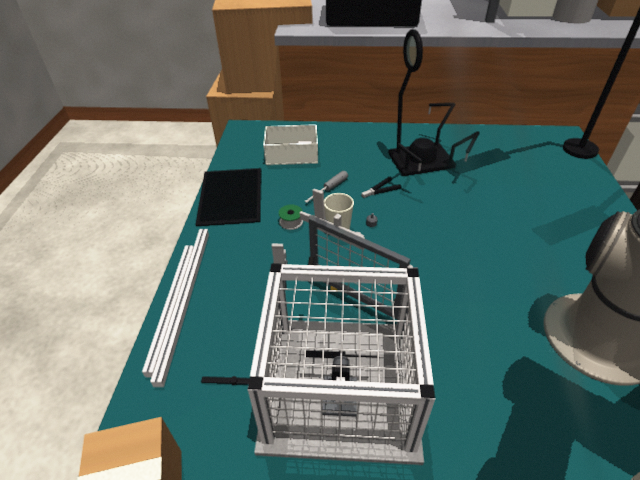

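View pics/top0.png

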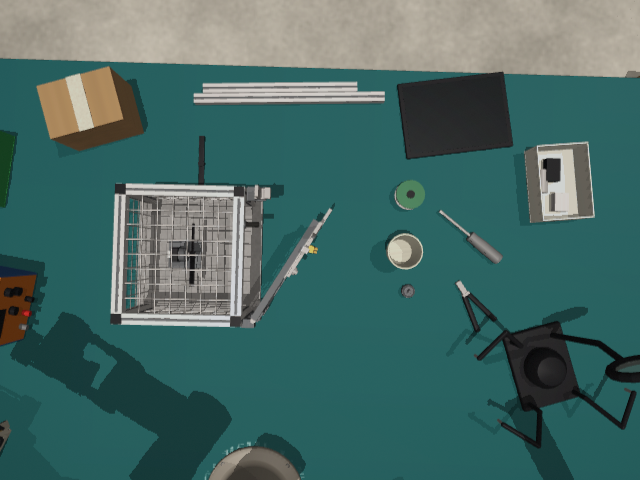

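View pics/wrist0.png

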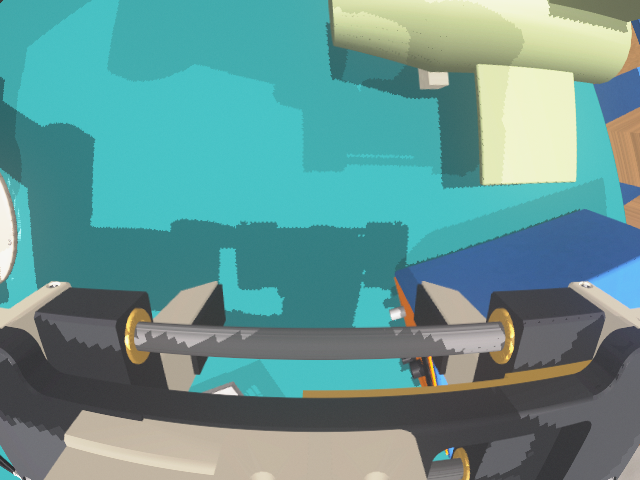

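```bash
cat > h.py <<'E'
import numpy as np, cv2
from scipy.spatial.transform import Rotation as R
def cam(d):
    Rm=cv2.Rodrigues(np.array(d["rvec"]))[0]; t=np.array(d["tvec"]).ravel(); return Rm,t,-Rm.T@t
def ray(d,uv):
    Rm,t,C=cam(d); K=d["K"]; v=np.array([(uv[0]-K[0,2])/K[0,0],(uv[1]-K[1,2])/K[1,1],1.]); v=Rm.T@v
    return C,v/np.linalg.norm(v)
def onz(d,uv,z):
    C,v=ray(d,uv); return C+v*(z-C[2])/v[2]
def proj(d,P):
    return cv2.projectPoints(np.atleast_2d(P).astype(float),np.array(d["rvec"]),np.array(d["tvec"]),d["K"],None)[0].reshape(-1,2)
def tri(d1,u1,d2,u2):
    C1,a=ray(d1,u1);C2,b=ray(d2,u2)
    s=np.linalg.lstsq(np.c_[a,-b],C2-C1,rcond=None)[0]
    p,q=C1+a*s[0],C2+b*s[1]; return (p+q)/2,np.linalg.norm(p-q)
E
python3 - <<'E'
import cv2
a=cv2.imread("pics/top0.png"); b=cv2.imread("pics/side0.png")
cv2.imwrite("pics/top_c.png",cv2.resize(a[170:340,100:350],None,fx=3.2,fy=3.2,interpolation=cv2.INTER_CUBIC)[:, :800])
cv2.imwrite("pics/side_c.png",cv2.resize(b[170:340,240:440],None,fx=3.5,fy=3.5,interpolation=cv2.INTER_CUBIC))
E
```

```text
(no output)
```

View pics/top_c.png

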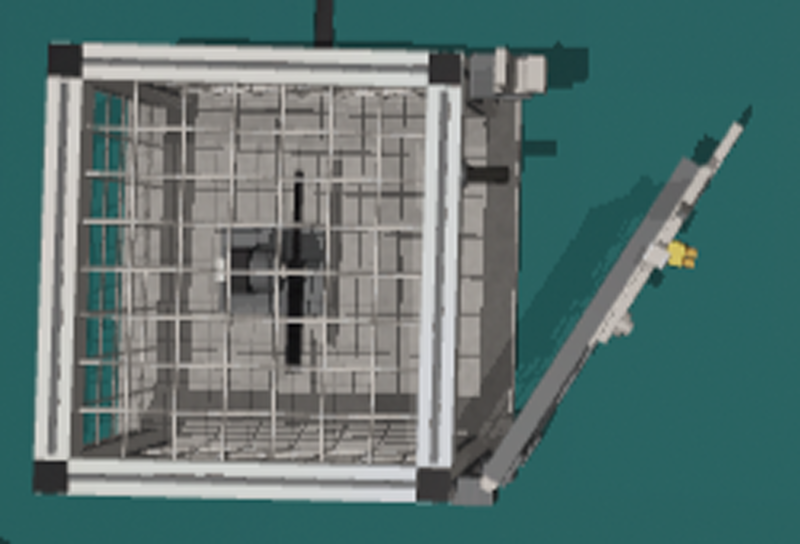

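View pics/side_c.png

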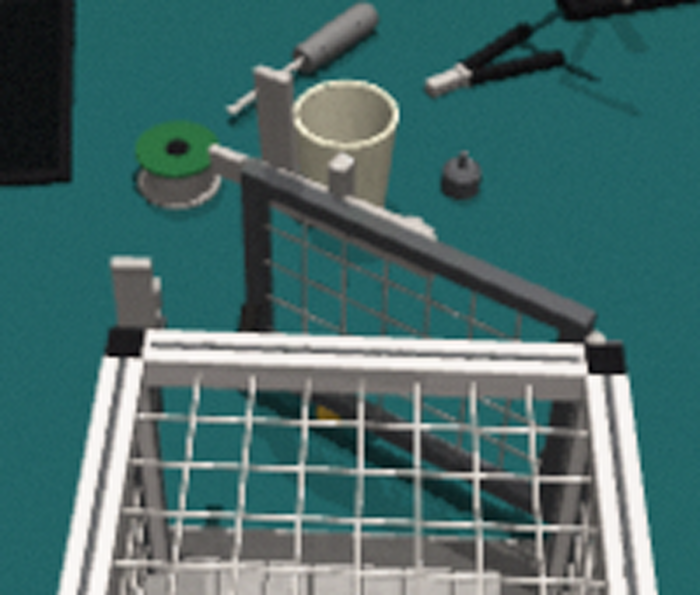

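```bash
python3 - <<'E'
from rig import r, vision
from h import *
T=vision.get_image("top");S=vision.get_image("side")
t=lambda x,y:(x/3.2+100,y/3.2+170)
s=lambda x,y:(x/3.5+240,y/3.5+170)
print("cams",cam(T)[2],cam(S)[2])
for n,p,z in [("c_nl",(48,42),.2),("c_fl",(463,53),.2),("c_fr",(452,502),.2),("c_nr",(33,495),.2),("hingetop",(488,484),.196),("keepback",(501,66),.224),("nose",(531,72),.19),("tabtop",(655,255),.265),("bartip",(738,125),.194)]:
    print(n,onz(T,t(*p),z).round(4))
print(tri(T,t(655,255),S,s(273,73)))
print(tri(T,t(501,50),S,s(130,262)), "keeper back top")
for p in [(125,330),(622,342)]: print(onz(S,s(*p),.2))
for p in [(250,382),(426,390),(255,273),(417,273)]: pass
E
```

```text
cams [ 0.53585726 -0.12250925  1.21094312] [0.52165957 0.55539743 0.78629257]
c_nl [0.6522 0.2564 0.2   ]
c_fl [0.653  0.0158 0.2   ]
c_fr [0.3934 0.0135 0.2   ]
c_nr [0.3907 0.2545 0.2   ]
hingetop [ 0.4038 -0.0064  0.196 ]
keepback [ 0.6434 -0.0092  0.224 ]
nose [ 0.6441 -0.023   0.19  ]
tabtop [ 0.5388 -0.1006  0.265 ]
bartip [ 0.6163 -0.1451  0.194 ]
(array([ 0.55688574, -0.09946008,  0.27679518]), np.float64(0.03633576826015479))
(array([ 0.64811246, -0.00914845,  0.22184036]), np.float64(0.009325957381152019)) keeper back top
[0.64408672 0.01823742 0.2       ]
[0.39345243 0.01378345 0.2       ]
```

```bash
cat >> h.py <<'E'
DEL=0.008; CEN=np.array([.5225,.135]); 
def G2W(p):
    p=np.asarray(p,float); g=np.pi/2+DEL; c,s=np.cos(g),np.sin(g)
    return np.array([CEN[0]+c*p[0]-s*p[1],CEN[1]+s*p[0]+c*p[1],p[2]])
def bar(th,la,pb):
    """point in bar frame (x into guard,y to hinge,z up rel pivot) -> world"""
    x,y,z=pb; c,s=np.cos(la),np.sin(la)
    # lift: free end (y<0) goes up for la>0
    y2=y*c+z*s; z2=-y*s+z*c
    along=.120-y2; inn=-.011+x
    # gate dir d (from hinge to free end), inward n, guard frame
    d=np.array([-np.sin(th),-np.cos(th)]); n=np.array([np.cos(th),-np.sin(th)])
    q=np.array([-.140,.120])+along*d+inn*n
    return G2W([q[0],q[1],.185+z2])
E
python3 - <<'E'
from rig import r, vision
from h import *
T=vision.get_image("top");S=vision.get_image("side")
for th in (.5,.535,.57):
  for n,p in [("pivot",(0,0,0)),("tabtop",(0,-.085,.08)),("tip",(0,-.135,.009)),("tail",(0,.015,.009))]:
    P=bar(th,-.06,p); print(th,n,P.round(4),((proj(T,P)-[100,170])*3.2).round(0),((proj(S,P)-[240,170])*3.5).round(0))
P=G2W([-.151,-.12,.176]);print(P)
a=cv2.imread("pics/top0.png")
cv2.imwrite("pics/top_d.png",cv2.resize(a[190:290,270:350],None,fx=7,fy=6,interpolation=cv2.INTER_NEAREST))
E
```

```text
0.5 pivot [ 0.5042 -0.0723  0.185 ] [[608. 313.]] [[401. 237.]]
0.5 tabtop [ 0.5832 -0.1147  0.2598] [[683. 174.]] [[261.  79.]]
0.5 tip [ 0.6234 -0.1363  0.1859] [[723. 113.]] [[198. 154.]]
0.5 tail [ 0.4915 -0.0655  0.1949] [[595. 335.]] [[425. 234.]]
0.535 pivot [ 0.5018 -0.0758  0.185 ] [[614. 317.]] [[405. 233.]]
0.535 tabtop [ 0.5793 -0.1209  0.2598] [[695. 182.]] [[269.  72.]]
0.535 tip [ 0.6187 -0.1439  0.1859] [[736. 122.]] [[207. 146.]]
0.535 tail [ 0.4893 -0.0686  0.1949] [[600. 339.]] [[429. 230.]]
0.57 pivot [ 0.4993 -0.0792  0.185 ] [[620. 322.]] [[410. 229.]]
0.57 tabtop [ 0.5752 -0.127   0.2598] [[706. 190.]] [[277.  65.]]
0.57 tip [ 0.6138 -0.1513  0.1859] [[748. 131.]] [[216. 138.]]
0.57 tail [ 0.4871 -0.0715  0.1949] [[605. 343.]] [[433. 226.]]
[ 0.64370415 -0.01503518  0.176     ]
```

View pics/top_d.png

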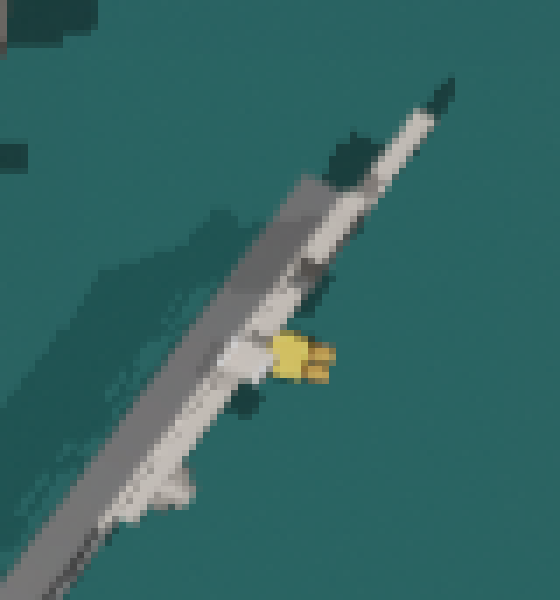

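```bash
cat >> h.py <<'E'
def toolR(th,tilt):
    """tool pointing down, y = inward gate normal; tilt = lift rotation about pivot axis"""
    a=np.pi/2+DEL-th
    n=np.array([np.cos(a),np.sin(a),0]); z=np.array([0,0,-1.]); x=np.cross(n,z)
    R0=np.c_[x,n,z]
    # positive lift: free end (-bar y) up. bar y direction = x. rotation about n: sign so that -x goes up
    return R.from_rotvec(n*tilt)*R.from_matrix(R0)
def rel(s,P,Rt):
    R0=R.from_quat(s["tcp_rot"]); d=R0.inv().apply(np.asarray(P)-s["position"])/.25
    w=(R0.inv()*Rt).as_rotvec()/np.pi
    return d.round(4).tolist(),w.round(4).tolist()
def pose(th,la,tilt,up=0,h=.062,x=0):
    """TCP for grasp at handle height h"""
    P=bar(th,la,(x,-.085,h)); Rt=toolR(th,tilt)
    return P+Rt.apply([0,0,.019])-Rt.apply([0,0,up]),Rt
E
python3 - <<'E'
from rig import r, vision
from h import *
T=vision.get_image("top");S=vision.get_image("side")
t=lambda x,y:(x/3.2+100,y/3.2+170)
s=lambda x,y:(x/3.5+240,y/3.5+170)
print("post",tri(T,t(658,255),S,s(342,158)))
print(toolR(.5,0).as_matrix().round(3)); print((toolR(.5,.2).apply([-1,0,0])).round(3),R.from_quat(r.sense()["tcp_rot"]).as_matrix().round(3))
st=r.sense()
P,Rt=pose(.545,-.06,0,up=.12); print(P,rel(st,P,Rt)); print(rel(st,st["position"]+[0,0,.13],Rt))
E
```

```text
post (array([ 0.53855471, -0.10119253,  0.2165237 ]), np.float64(0.0009110202562272246))
[[-0.881  0.472  0.   ]
 [ 0.472  0.881  0.   ]
 [ 0.     0.    -1.   ]]
[ 0.864 -0.463 -0.199] [[-0.897  0.443 -0.   ]
 [ 0.443  0.897 -0.   ]
 [ 0.    -0.    -1.   ]]
[ 0.5772054  -0.12210076  0.34279149] ([-2.2866, -1.5153, -0.4644], [-0.0, -0.0, 0.0249])
([0.0, -0.0, -0.52], [-0.0, -0.0, 0.0249])
```

```bash
sed -i 's/R.from_rotvec(n\*tilt)/R.from_rotvec(-n*tilt)/' h.py
```

Emit:
{"api": "carry_out", "payload": {
  "series": [
    [0.5, [0, 0, -0.24], [0, 0, 0]],
    [0.5, [0, 0, -0.47], [0, 0, 0]],
    [0.5, [-0.2, -0.133, -0.47], [0, 0, 0.025]],
    [0.5, [-0.4, -0.266, -0.47], [0, 0, 0.025]],
    [0.5, [-0.6, -0.4, -0.47], [0, 0, 0.025]]
  ]
}}

```text
time_s: 1.08
position: [0.3232, 0.3131, 0.3444]
tcp_rot: [0.265, 0.964, 0.0, 0.0]
contact_force: [1.0, -0.3, 1.0]
grip_width: 0.518
```

Emit:
{"api": "carry_out", "payload": {
  "series": [
    [0.5, [-0.2, -0.133, 0], [0, 0, 0]],
    [0.5, [-0.4, -0.266, 0], [0, 0, 0]],
    [0.5, [-0.6, -0.4, 0], [0, 0, 0]],
    [0.5, [-0.8, -0.53, 0], [0, 0, 0]],
    [0.5, [-1, -0.66, 0], [0, 0, 0]]
  ]
}}

```text
time_s: 1.7
position: [0.4535, 0.043, 0.3445]
tcp_rot: [0.266, 0.964, 0.0, 0.0]
contact_force: [1.5, 0.6, -0.4]
grip_width: 0.502
```

```bash
python3 - <<'E'
from rig import r, vision
from h import *
st=r.sense();print(st["time_s"],st["position"],st["tcp_rot"],st["contact_force"],st["grip_width"])
P,Rt=pose(.545,-.06,0,up=.1); print(P,rel(st,P,Rt))
E
```

```text
1.7 [0.45352734 0.04302648 0.34448882] [2.65521575e-01 9.64104815e-01 2.24281357e-04 3.84569896e-04] [ 1.54962508  0.5625261  -0.4387014 ] 0.502067736664927
[ 0.5772054  -0.12210076  0.32279149] ([-0.7631, -0.3141, 0.0871], [0.0002, 0.0002, -0.0002])
```

Emit:
{"api": "carry_out", "payload": {
  "series": [
    [0.5, [-0.2, -0.1, 0], [0, 0, 0]],
    [0.5, [-0.4, -0.2, 0], [0, 0, 0]],
    [0.5, [-0.4, -0.2, 0], [0, 0, 0]],
    [0.5, [-0.4, -0.2, 0], [0, 0, 0]]
  ]
}}

```text
time_s: 2.2
position: [0.513, -0.0489, 0.344]
tcp_rot: [0.266, 0.964, 0.0, -0.0]
contact_force: [-0.6, -1.1, -0.7]
grip_width: 0.502
```

```bash
python3 - <<'E'
from rig import r, vision
from h import *
st=r.sense();print(st["time_s"],st["position"],st["tcp_rot"],st["contact_force"],st["grip_width"])
P,Rt=pose(.545,-.06,0,up=.09); print(P,rel(st,P,Rt))
E
```

```text
2.2 [ 0.51297761 -0.0488904   0.34398565] [ 2.65651784e-01  9.64068914e-01  2.40233284e-04 -4.47820540e-04] [-0.64506928 -1.05941174 -0.65924517] 0.5017864988839207
[ 0.5772054  -0.12210076  0.31279149] ([-0.3708, -0.1199, 0.1244], [0.0001, -0.0003, -0.0002])
```

Emit:
{"api": "carry_out", "payload": {
  "series": [
    [0.5, [-0.19, -0.06, 0.06], [0, 0, 0]],
    [0.5, [-0.371, -0.12, 0.1], [0, 0, 0]],
    [0.5, [-0.371, -0.12, 0.1], [0, 0, 0]],
    [0.5, [-0.371, -0.12, 0.1], [0, 0, 0]]
  ]
}}

```text
time_s: 2.7
position: [0.5772, -0.1209, 0.3196]
tcp_rot: [0.265, 0.964, 0.0, -0.0]
contact_force: [0.3, 1.2, 1.4]
grip_width: 0.496
```

```bash
python3 - <<'E'
from rig import r, vision
from h import *
st=r.sense();print(st["time_s"],st["position"],st["tcp_rot"],st["contact_force"])
W=vision.get_image("wrist");S=vision.get_image("side")
cv2.imwrite("pics/w1.png",W["frame"][:,:,::-1]);cv2.imwrite("pics/s1.png",cv2.resize(S["frame"][120:320,220:460,::-1],None,fx=3,fy=3,interpolation=cv2.INTER_CUBIC))
P,Rt=pose(.545,-.06,0); print(P,rel(st,P,Rt))
def wproj(P):
    H=W["hand_eye"]; R0=R.from_quat(st["tcp_rot"]); pt=R0.inv().apply(P-st["position"])
    pc=np.linalg.inv(H)@np.r_[pt,1]; pc=pc[:3]; th=np.arctan2(np.hypot(*pc[:2]),pc[2]); f=W["K"][0,0]; u=pc[:2]/np.hypot(*pc[:2])*th*f
    return u+W["K"][:2,2]
for z in (.02,.062,.08): print(z,[wproj(bar(.545,-.06,(0,y,z))).round(0) for y in(-.096,-.085,-.074)])
print(wproj(bar(.545,-.06,(0,-.135,.009))),wproj(bar(.545,-.06,(0,.015,.009))))
E
```

```text
2.7 [ 0.57721645 -0.12094413  0.31964506] [ 2.64792043e-01  9.64305503e-01  2.64951993e-04 -3.73959566e-05] [0.26491421 1.15292837 1.37629669]
[ 0.5772054  -0.12210076  0.22279149] ([-0.0024, -0.0042, 0.3874], [0.0002, -0.0001, 0.0003])
0.02 [array([319., 246.]), array([319., 233.]), array([319., 219.])]
0.062 [array([318., 268.]), array([319., 252.]), array([319., 237.])]
0.08 [array([318., 279.]), array([318., 263.]), array([318., 246.])]
[318.56745788 284.83893563] [318.74543194 101.08719488]
```

View pics/w1.png

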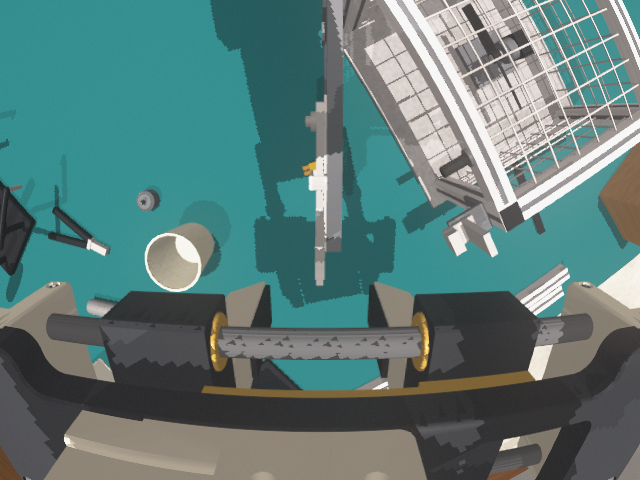

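View pics/s1.png

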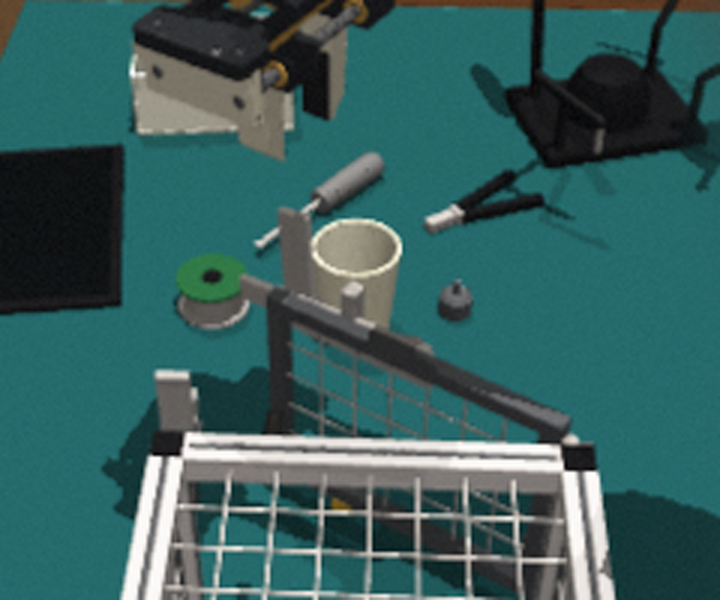

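Emit:
{"api": "carry_out", "payload": {
  "series": [
    [0.5, [0, -0.004, 0.15], [0, 0, 0]],
    [0.5, [0, -0.004, 0.3], [0, 0, 0]],
    [0.5, [0, -0.004, 0.387], [0, 0, 0]],
    [0.5, [0, -0.004, 0.387], [0, 0, 0]],
    [0.3, [0, -0.004, 0.387], [0, 0, 0]]
  ]
}}

```text
time_s: 3.42
position: [0.5776, -0.1229, 0.2243]
tcp_rot: [0.265, 0.964, -0.0, 0.001]
contact_force: [-0.3, -0.6, 0.5]
grip_width: 0.437
```

```bash
python3 - <<'E'
from rig import r, vision
from h import *
st=r.sense();print(st["time_s"],st["position"],st["tcp_rot"],st["contact_force"])
S=vision.get_image("side");W=vision.get_image("wrist")
cv2.imwrite("pics/s2.png",np.hstack([cv2.resize(S["frame"][120:270,240:400,::-1],(400,400)),cv2.resize(W["frame"][200:400,220:420,::-1],(400,400))]))
P,Rt=pose(.545,-.06,0); print(P,rel(st,P,Rt))
E
```

```text
3.425 [ 0.57762495 -0.12292956  0.22430784] [ 2.65098437e-01  9.64220371e-01 -2.10635474e-05  1.37635358e-03] [-0.31032458 -0.59743134  0.47685621]
[ 0.5772054  -0.12210076  0.22279149] ([0.0032, 0.002, 0.0061], [0.0002, 0.0008, 0.0001])
```

View pics/s2.png

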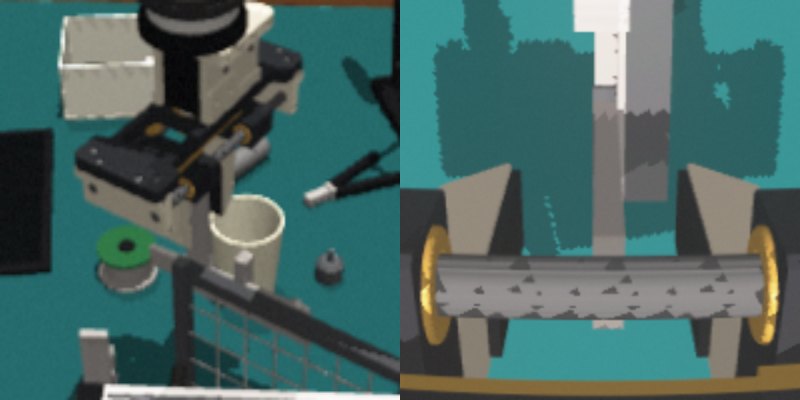

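Emit:
{"api": "carry_out", "payload": {
  "series": [
    [0.15, [0, 0, 0], [0, 0, 0]],
    [0.1, [0, 0, 0], [0, 0, 0]],
    [0.0, [0, 0, 0], [0, 0, 0]],
    [0.0, [0, 0, 0], [0, 0, 0]],
    [0.0, [0, 0, 0], [0, 0, 0]]
  ]
}}

```text
time_s: 4.15
position: [0.5773, -0.1232, 0.2226]
tcp_rot: [0.266, 0.964, 0.0, 0.0]
contact_force: [1.4, 1.2, 1.3]
grip_width: 0.063
```

Emit:
{"api": "carry_out", "payload": {
  "series": [
    [0.0, [0, 0, 0], [0, 0, 0]],
    [0.0, [0, 0, 0], [0, 0, 0]]
  ]
}}

```text
time_s: 4.4
position: [0.5773, -0.1232, 0.2226]
tcp_rot: [0.265, 0.964, 0.0, 0.0]
contact_force: [0.5, 0.7, 1.6]
grip_width: 0.066
```

```bash
python3 - <<'E'
from rig import r, vision
from h import *
st=r.sense();print(st["time_s"],st["position"],st["tcp_rot"],st["contact_force"],st["ft_torque"],st["grip_width"]*92)
H=G2W([-.14,.12,.185]); p=st["position"]
d=p-H; print("radius",np.hypot(*d[:2]),"exp",np.hypot(.205,.011))
for la in (.0,.06,.12,.18):
  P,Rt=pose(.545,la,la+.06); print(la,P,rel(st,P,Rt))
E
```

```text
4.4 [ 0.57730156 -0.12323978  0.22263865] [2.65454319e-01 9.64123396e-01 1.36454607e-04 2.51685632e-04] [0.49878025 0.73385812 1.59753874] [ 0.25616498 -0.03758163 -0.3672913 ] 6.096641603723771
radius 0.2095699273946315 exp 0.2052949098248663
0.0 [ 0.5751213  -0.12085997  0.22803419] ([0.0124, 0.0037, -0.0216], [0.0001, -0.019, -0.0001])
0.06 [ 0.57277082 -0.1194606   0.23312201] ([0.0233, 0.0037, -0.0419], [0.0001, -0.0381, -0.0001])
0.12 [ 0.57016243 -0.11790767  0.23803664] ([0.0354, 0.0037, -0.0616], [0.0001, -0.0572, -0.0001])
0.18 [ 0.56730551 -0.11620677  0.2427604 ] ([0.0487, 0.0037, -0.0805], [0.0001, -0.0763, -0.0001])
```

```bash
cat >> h.py <<'E'
def barT(th,la):
    Rb=toolR(th,la)*R.from_matrix(np.diag([1,1,1]))  # co-rotating frame
    return Rb, bar(th,la,(0,0,0))
import json,os
def solve_th(p,la=-.06,y=-.085,h=.043):
    from scipy.optimize import brentq
    def f(th):
        q=bar(th,la,(0,y,h)); a=G2W([-.14,.12,0]); u=(q-a)[:2]; v=(p-a)[:2]; return u[0]*v[1]-u[1]*v[0]
    return brentq(f,-.2,1)
def save_grasp(s,la=-.06):
    th=solve_th(s["position"],la); Rb,tb=barT(th,la); 
    g=dict(t=Rb.inv().apply(s["position"]-tb).tolist(),q=(Rb.inv()*R.from_quat(s["tcp_rot"])).as_quat().tolist(),th=th)
    json.dump(g,open("grasp.json","w")); return g
def gp(th,la):
    g=json.load(open("grasp.json")); Rb,tb=barT(th,la); return tb+Rb.apply(g["t"]),Rb*R.from_quat(g["q"])
def est(s):
    """estimate th, la from measured tcp (rigid grasp)"""
    from scipy.optimize import least_squares
    f=lambda v: gp(*v)[0]-s["position"]
    o=least_squares(f,[.3,.1],bounds=([-.15,-.1],[.9,.4]),x_scale=.1,xtol=1e-12,ftol=1e-12); return o.x,np.linalg.norm(o.fun)
def nF(s,th):
    a=np.pi/2+DEL-th; n=np.array([np.cos(a),np.sin(a),0]); F=s["contact_force"]; return np.array([F@n, F@np.cross([0,0,1],n)*-1,F[2]]).round(2)
E
python3 - <<'E'
from rig import r
from h import *
st=r.sense(); print(save_grasp(st)); print(est(st))
th=json.load(open("grasp.json"))["th"]
for la in (.0,.06,.12,.18): print(la,rel(st,*gp(th,la)))
E
```

```text
{'t': [-0.08685824858739395, -9.812676201869966e-05, -0.04292425807807251], 'q': [-0.00014431974493012576, -0.030201430913953994, -0.0018165702139892274, 0.9995421716041892], 'th': 0.5489731058862232}
(array([ 0.5489731 , -0.05999987]), np.float64(1.2812116200889973e-08))
0.0 ([0.0097, 0.0, -0.0211], [0.0001, -0.0191, -0.0])
0.06 ([0.0206, 0.0001, -0.0417], [0.0001, -0.0382, -0.0])
0.12 ([0.0327, 0.0001, -0.0615], [0.0002, -0.0573, -0.0])
0.18 ([0.046, 0.0002, -0.0806], [0.0003, -0.0764, -0.0])
```

Emit:
{"api": "carry_out", "payload": {
  "series": [
    [0.0, [0.0097, 0, -0.0211], [0, -0.019, 0]],
    [0.0, [0.0206, 0, -0.0417], [0, -0.038, 0]],
    [0.0, [0.0327, 0, -0.0615], [0, -0.057, 0]],
    [0.0, [0.046, 0, -0.0806], [0, -0.076, 0]],
    [0.0, [0.046, 0, -0.0806], [0, -0.076, 0]]
  ]
}}

```text
time_s: 5.03
position: [0.5673, -0.1173, 0.243]
tcp_rot: [0.263, 0.957, -0.032, 0.116]
contact_force: [3.9, -0.4, -2.4]
grip_width: 0.068
```

```bash
python3 - <<'E'
from rig import r
from h import *
st=r.sense(); e,er=est(st);print(st["time_s"],e,er,"F n,along,z",nF(st,e[0]),st["grip_width"]*92)
for th in (.45,.36,.27,.18,.13): print(th,rel(st,*gp(th,.185)))
E
```

```text
5.025 [0.54943175 0.18250219] 7.887182191681129e-06 F n,along,z [ 1.66  3.57 -2.36] 6.240905422217278
0.45 ([-0.0004, 0.0786, -0.0007], [-0.0073, -0.0017, -0.0304])
0.36 ([0.0053, 0.1496, -0.0021], [-0.0142, -0.0017, -0.0582])
0.27 ([0.0173, 0.2197, -0.005], [-0.0211, -0.0017, -0.086])
0.18 ([0.0353, 0.2884, -0.0094], [-0.028, -0.0017, -0.1139])
0.13 ([0.0479, 0.3258, -0.0125], [-0.0318, -0.0017, -0.1293])
```

Emit:
{"api": "carry_out", "payload": {
  "series": [
    [0.0, [0, 0.04, 0], [-0.004, 0, -0.015]],
    [0.0, [-0.0004, 0.0786, -0.0007], [-0.007, 0, -0.03]],
    [0.0, [0.002, 0.114, -0.001], [-0.011, 0, -0.044]],
    [0.0, [0.0053, 0.15, -0.002], [-0.014, 0, -0.058]],
    [0.0, [0.011, 0.185, -0.0035], [-0.018, 0, -0.072]]
  ]
}}

```text
time_s: 5.65
position: [0.5893, -0.0762, 0.2428]
tcp_rot: [0.149, 0.982, -0.017, 0.118]
contact_force: [2.5, -0.0, 0.4]
grip_width: 0.063
```

```bash
python3 - <<'E'
from rig import r
from h import *
st=r.sense(); e,er=est(st);print(st["time_s"],e,er,"F n,along,z",nF(st,e[0]),st["grip_width"]*92)
for th in (.315,.27,.225,.18,.14): print(th,rel(st,*gp(th,.185)))
E
```

```text
5.65 [0.31362718 0.17761843] 0.0003246151372045949 F n,along,z [0.72 2.38 0.44] 5.806876502210843
0.315 ([0.0024, -0.001, -0.0021], [0.0007, -0.002, 0.0002])
0.27 ([0.0011, 0.0346, -0.0018], [-0.0027, -0.002, -0.0137])
0.225 ([0.0013, 0.0702, -0.0018], [-0.0062, -0.002, -0.0276])
0.18 ([0.0031, 0.1057, -0.0022], [-0.0096, -0.002, -0.0415])
0.14 ([0.006, 0.1372, -0.0028], [-0.0127, -0.002, -0.0538])
```

Emit:
{"api": "carry_out", "payload": {
  "series": [
    [0.0, [0.001, 0.0346, -0.002], [-0.003, -0.002, -0.014]],
    [0.0, [0.0015, 0.07, -0.003], [-0.006, -0.003, -0.028]],
    [0.0, [0.0035, 0.1057, -0.004], [-0.0096, -0.004, -0.0415]],
    [0.0, [0.0065, 0.137, -0.005], [-0.0127, -0.004, -0.054]],
    [0.0, [0.0065, 0.137, -0.005], [-0.0127, -0.004, -0.054]]
  ]
}}

```text
time_s: 6.28
position: [0.5979, -0.0423, 0.2441]
tcp_rot: [0.063, 0.99, -0.008, 0.126]
contact_force: [5.4, 0.6, -1.4]
grip_width: 0.06
```

```bash
python3 - <<'E'
from rig import r,vision
from h import *
st=r.sense(); e,er=est(st);print(st["time_s"],e,er,"F n,along,z",nF(st,e[0]),st["ft_torque"],st["grip_width"]*92)
for th in (.12,.10,.08,.06,.05,.04): print(th,rel(st,*gp(th,.19)))
T=vision.get_image("top");S=vision.get_image("side");W=vision.get_image("wrist")
cv2.imwrite("pics/c3.png",np.hstack([cv2.resize(S["frame"][150:300,250:400,::-1],(400,400)),cv2.resize(W["frame"][150:400,250:500,::-1],(400,400))]))
E
```

```text
6.275 [0.13664922 0.19327462] 0.0004396127124806087 F n,along,z [ 1.25  5.26 -1.36] [ 0.05394861 -1.07305385 -0.21148102] 5.54947349353431
0.12 ([0.0005, 0.0132, 0.002], [-0.0016, 0.0011, -0.006])
0.1 ([0.0, 0.029, 0.0021], [-0.0032, 0.0011, -0.0122])
0.08 ([-0.0001, 0.0448, 0.0021], [-0.0047, 0.0011, -0.0183])
0.06 ([0.0, 0.0606, 0.0021], [-0.0063, 0.0011, -0.0245])
0.05 ([0.0002, 0.0685, 0.002], [-0.0071, 0.001, -0.0276])
0.04 ([0.0005, 0.0764, 0.002], [-0.0079, 0.001, -0.0307])
```

View pics/c3.png

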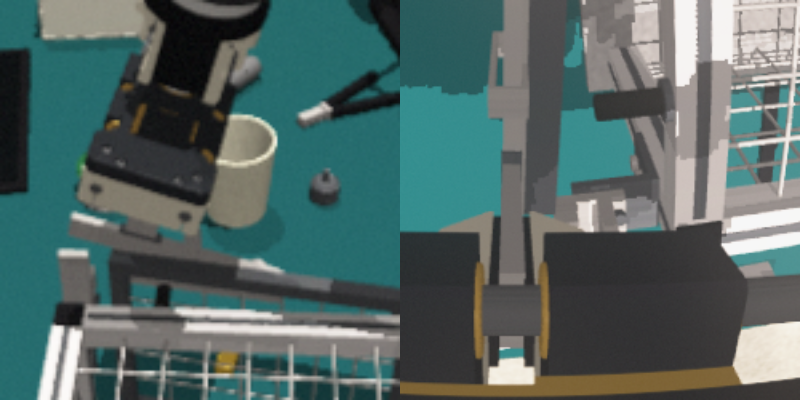

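Emit:
{"api": "carry_out", "payload": {
  "series": [
    [0.0, [-0.0015, 0.0132, 0.001], [-0.0016, 0.001, -0.006]],
    [0.0, [-0.002, 0.029, 0.001], [-0.0032, 0.001, -0.012]],
    [0.0, [-0.002, 0.0445, 0.001], [-0.0047, 0.001, -0.018]],
    [0.0, [-0.002, 0.0445, 0.001], [-0.0047, 0.001, -0.018]],
    [0.0, [-0.002, 0.0445, 0.001], [-0.0047, 0.001, -0.018]]
  ]
}}

```text
time_s: 7.05
position: [0.5998, -0.0316, 0.2439]
tcp_rot: [0.035, 0.992, -0.005, 0.125]
contact_force: [5.1, 1.5, -2.0]
grip_width: 0.068
```

```bash
cat > q.py <<'E'
from rig import r,vision
from h import *
import sys
st=r.sense(); e,er=est(st);print(st["time_s"],"th",e.round(4),er.round(4),"F n,along,z",nF(st,e[0]),st["ft_torque"].round(2),(st["grip_width"]*92).round(1))
la=float(sys.argv[1])
for th in map(float,sys.argv[2:]): print(th,rel(st,*gp(th,la)))
E
python3 q.py .19 .07 .06 .05 .04
```

```text
Traceback (most recent call last):
  File "q.py", line 4, in <module>
    st=r.sense(); e,er=est(st);print(st["time_s"],"th",e.round(4),er.round(4),"F n,along,z",nF(st,e[0]),st["ft_torque"].round(2),(st["grip_width"]*92).round(1))
                                                                                                                                 ^^^^^^^^^^^^^^^^^^^^^^^^^^^
AttributeError: 'float' object has no attribute 'round'
```

```bash
sed -i 's/(st\["grip_width"\]\*92).round(1)/round(st["grip_width"]*92,1)/' q.py
python3 q.py .19 .07 .06 .05 .04
```

```text
7.05 th [0.0817 0.1904] 0.0005 F n,along,z [ 1.87  5.02 -2.01] [ 0.08 -1.12 -0.27] 6.3
0.07 ([0.0013, 0.0093, 0.0011], [-0.0009, 0.0, -0.0037])
0.06 ([0.001, 0.0172, 0.0011], [-0.0017, 0.0, -0.0068])
0.05 ([0.0008, 0.0251, 0.0012], [-0.0024, 0.0, -0.0099])
0.04 ([0.0006, 0.033, 0.0012], [-0.0032, 0.0, -0.013])
```

Emit:
{"api": "carry_out", "payload": {
  "series": [
    [0.0, [-0.001, 0.0093, 0], [-0.0009, 0, -0.0037]],
    [0.0, [-0.002, 0.0172, 0], [-0.0017, 0, -0.0068]],
    [0.0, [-0.002, 0.0172, 0], [-0.0017, 0, -0.0068]]
  ]
}}

```text
time_s: 7.42
position: [0.6004, -0.0276, 0.2438]
tcp_rot: [0.024, 0.992, -0.003, 0.125]
contact_force: [5.5, 0.6, -2.0]
grip_width: 0.064
```

```bash
python3 q.py .19 .05 .045 .04
```

```text
7.425 th [0.0615 0.1893] 0.0005 F n,along,z [ 0.86  5.51 -1.95] [-0.16 -0.97 -0.43] 5.9
0.05 ([0.0015, 0.0092, 0.0007], [-0.0009, -0.0002, -0.003])
0.045 ([0.0013, 0.0131, 0.0007], [-0.0013, -0.0002, -0.0046])
0.04 ([0.0012, 0.0171, 0.0008], [-0.0017, -0.0002, -0.0061])
```

Emit:
{"api": "carry_out", "payload": {
  "series": [
    [0.0, [-0.001, 0.004, 0], [-0.0004, 0, -0.0015]],
    [0.0, [-0.001, 0.008, 0], [-0.0008, 0, -0.003]],
    [0.0, [-0.001, 0.008, 0], [-0.0008, 0, -0.003]]
  ]
}}

```text
time_s: 7.8
position: [0.6006, -0.0258, 0.2438]
tcp_rot: [0.019, 0.992, -0.003, 0.124]
contact_force: [5.5, -0.1, -1.4]
grip_width: 0.062
```

Emit:
{"api": "carry_out", "payload": {
  "series": [
    [0.0, [0, 0.004, 0], [-0.0004, 0, -0.0015]],
    [0.0, [0, 0.008, 0], [-0.0008, 0, -0.003]],
    [0.0, [0, 0.008, 0], [-0.0008, 0, -0.003]]
  ]
}}

```text
time_s: 8.18
position: [0.6008, -0.0239, 0.2438]
tcp_rot: [0.014, 0.992, -0.002, 0.124]
contact_force: [6.0, -0.3, -1.0]
grip_width: 0.062
```

```bash
python3 q.py .19 .035 .03 .025 .02
```

```text
8.175 th [0.0426 0.1893] 0.0005 F n,along,z [-0.13  5.98 -1.02] [-0.26 -1.03 -0.45] 5.7
0.035 ([0.0016, 0.0061, 0.0006], [-0.0006, -0.0002, -0.0018])
0.03 ([0.0014, 0.01, 0.0007], [-0.001, -0.0002, -0.0033])
0.025 ([0.0012, 0.014, 0.0007], [-0.0014, -0.0002, -0.0048])
0.02 ([0.0011, 0.0179, 0.0008], [-0.0018, -0.0002, -0.0064])
```

Emit:
{"api": "carry_out", "payload": {
  "series": [
    [0.0, [0, 0.004, 0], [-0.0004, 0, -0.0015]],
    [0.0, [0, 0.008, 0], [-0.0008, 0, -0.003]],
    [0.0, [0, 0.008, 0], [-0.0008, 0, -0.003]]
  ]
}}

```text
time_s: 8.55
position: [0.6009, -0.022, 0.2439]
tcp_rot: [0.01, 0.992, -0.002, 0.125]
contact_force: [5.7, -1.3, -1.5]
grip_width: 0.066
```

Emit:
{"api": "carry_out", "payload": {
  "series": [
    [0.0, [0, 0.004, 0], [-0.0004, 0, -0.0015]],
    [0.0, [0, 0.008, 0], [-0.0008, 0, -0.003]],
    [0.0, [0, 0.008, 0], [-0.0008, 0, -0.003]]
  ]
}}

```text
time_s: 8.93
position: [0.601, -0.0201, 0.2439]
tcp_rot: [0.005, 0.992, -0.001, 0.125]
contact_force: [5.7, -1.3, -2.1]
grip_width: 0.064
```

Emit:
{"api": "carry_out", "payload": {
  "series": [
    [0.0, [0, 0.004, 0], [-0.0004, 0, -0.0015]],
    [0.0, [0, 0.008, 0], [-0.0008, 0, -0.003]],
    [0.0, [0, 0.008, 0], [-0.0008, 0, -0.003]]
  ]
}}

```text
time_s: 9.3
position: [0.6011, -0.0182, 0.244]
tcp_rot: [-0.0, 0.992, -0.001, 0.125]
contact_force: [6.1, -2.3, -2.0]
grip_width: 0.063
```

```bash
python3 q.py .19 .01 .005 .0 -.005
```

```text
9.3 th [0.0137 0.1913] 0.0006 F n,along,z [-2.29  6.08 -2.02] [-0.42 -1.19 -0.47] 5.8
0.01 ([0.0017, 0.003, 0.0014], [-0.0003, -0.0, -0.0005])
0.005 ([0.0015, 0.007, 0.0014], [-0.0007, -0.0, -0.002])
0.0 ([0.0013, 0.0109, 0.0015], [-0.0011, -0.0, -0.0036])
-0.005 ([0.0011, 0.0149, 0.0015], [-0.0015, -0.0, -0.0051])
```

Emit:
{"api": "carry_out", "payload": {
  "series": [
    [0.0, [0, 0.004, 0], [-0.0004, 0, -0.0015]],
    [0.0, [0, 0.004, 0], [-0.0004, 0, -0.0015]]
  ]
}}

```text
time_s: 9.55
position: [0.6011, -0.0173, 0.244]
tcp_rot: [-0.002, 0.992, -0.0, 0.125]
contact_force: [6.0, -2.6, -2.1]
grip_width: 0.068
```

Emit:
{"api": "carry_out", "payload": {
  "series": [
    [0.0, [0, 0.004, 0], [-0.0004, 0, -0.0015]],
    [0.0, [0, 0.004, 0], [-0.0004, 0, -0.0015]]
  ]
}}

```text
time_s: 9.8
position: [0.6012, -0.0163, 0.244]
tcp_rot: [-0.005, 0.992, 0.0, 0.125]
contact_force: [6.1, -2.9, -2.2]
grip_width: 0.065
```

Emit:
{"api": "carry_out", "payload": {
  "series": [
    [0.0, [0, 0.003, 0], [-0.0003, 0, -0.0012]],
    [0.0, [0, 0.003, 0], [-0.0003, 0, -0.0012]]
  ]
}}

```text
time_s: 10.05
position: [0.6012, -0.0157, 0.2441]
tcp_rot: [-0.007, 0.992, 0.0, 0.125]
contact_force: [5.5, -3.0, -1.8]
grip_width: 0.064
```

```bash
python3 q.py .19 -.005
```

```text
10.05 th [0.0008 0.1922] 0.0005 F n,along,z [-3.03  5.46 -1.82] [-0.5  -1.2  -0.46] 5.8
-0.005 ([0.0014, 0.0047, 0.0017], [-0.0005, 0.0, -0.0009])
```

Emit:
{"api": "carry_out", "payload": {
  "series": [
    [0.0, [0, 0.0025, 0], [-0.0002, 0, -0.0007]],
    [0.0, [0, 0.0025, 0], [-0.0002, 0, -0.0007]]
  ]
}}

```text
time_s: 10.3
position: [0.6012, -0.0151, 0.2441]
tcp_rot: [-0.008, 0.992, 0.0, 0.125]
contact_force: [6.6, -1.9, -2.3]
grip_width: 0.061
```

Emit:
{"api": "carry_out", "payload": {
  "series": [
    [0.0, [0, 0.0025, 0], [-0.0002, 0, -0.0009]],
    [0.0, [0, 0.0025, 0], [-0.0002, 0, -0.0009]]
  ]
}}

```text
time_s: 10.55
position: [0.6012, -0.0145, 0.2441]
tcp_rot: [-0.009, 0.992, 0.0, 0.125]
contact_force: [6.2, -2.9, -1.0]
grip_width: 0.062
```

Emit:
{"api": "carry_out", "payload": {
  "series": [
    [0.0, [0, 0.0025, 0], [-0.0002, 0, -0.0009]],
    [0.0, [0, 0.0025, 0], [-0.0002, 0, -0.0009]]
  ]
}}

```text
time_s: 10.8
position: [0.6012, -0.0142, 0.2441]
tcp_rot: [-0.011, 0.992, 0.0, 0.125]
contact_force: [6.7, -4.1, -1.4]
grip_width: 0.063
```

```bash
python3 q.py .19 -.01 -.015
```

```text
10.8 th [-0.0068  0.1927] 0.0005 F n,along,z [-4.25  6.65 -1.35] [-0.73 -1.13 -0.57] 5.8
-0.01 ([0.0014, 0.0026, 0.0018], [-0.0005, 0.0001, 0.0])
-0.015 ([0.0012, 0.0066, 0.0019], [-0.0009, 0.0001, -0.0015])
```

Emit:
{"api": "carry_out", "payload": {
  "series": [
    [0.0, [0, 0.0015, 0], [0, 0, 0]],
    [0.0, [0, 0.0015, 0], [0, 0, 0]]
  ]
}}

```text
time_s: 11.05
position: [0.6012, -0.0141, 0.2441]
tcp_rot: [-0.011, 0.992, 0.0, 0.125]
contact_force: [5.9, -5.5, -1.5]
grip_width: 0.064
```

Emit:
{"api": "carry_out", "payload": {
  "series": [
    [0.0, [0, 0.0015, 0], [0, 0, 0]],
    [0.0, [0, 0.0015, 0], [0, 0, 0]]
  ]
}}

```text
time_s: 11.3
position: [0.6012, -0.0141, 0.2441]
tcp_rot: [-0.011, 0.992, -0.0, 0.125]
contact_force: [5.8, -6.7, -2.3]
grip_width: 0.063
```

```bash
python3 q.py .19 -.01 -.015
```

```text
11.3 th [-0.007   0.1928] 0.0005 F n,along,z [-6.75  5.71 -2.32] [-1.   -1.13 -0.59] 5.8
-0.01 ([0.0014, 0.0025, 0.0019], [-0.0009, 0.0001, -0.0])
-0.015 ([0.0011, 0.0064, 0.0019], [-0.0013, 0.0001, -0.0016])
```

Emit:
{"api": "carry_out", "payload": {
  "series": [
    [0.0, [0, -0.004, 0], [0, 0, 0]],
    [0.0, [0, -0.009, 0], [0, 0, 0]],
    [0.0, [0, -0.009, 0], [0, 0, 0]],
    [0.0, [0, -0.009, 0], [0, 0, 0]]
  ]
}}

```text
time_s: 11.8
position: [0.6011, -0.0153, 0.2441]
tcp_rot: [-0.011, 0.992, 0.001, 0.125]
contact_force: [5.2, -2.4, -1.8]
grip_width: 0.067
```

```bash
python3 q.py .19 -.01 -.0125 ; python3 - <<'E'
from rig import r
from h import *
st=r.sense(); e,_=est(st); print(st["position"])
for la in (.16,.13,.1,.07,.04,.01,0): print(la,rel(st,*gp(e[0],la)))
E
```

```text
11.8 th [-0.0007  0.1933] 0.0005 F n,along,z [-2.48  5.14 -1.8 ] [-0.55 -1.08 -0.52] 6.1
-0.01 ([0.0009, 0.0074, 0.0021], [-0.0003, 0.0, -0.0])
-0.0125 ([0.0008, 0.0094, 0.0021], [-0.0005, 0.0, -0.0008])
[ 0.60111772 -0.01534948  0.2441181 ]
0.16 ([-0.003, 0.0, 0.0127], [0.0003, 0.0096, 0.0029])
0.13 ([-0.007, -0.0, 0.0237], [0.0002, 0.0191, 0.0029])
0.1 ([-0.0107, -0.0001, 0.0347], [0.0002, 0.0287, 0.0029])
0.07 ([-0.014, -0.0002, 0.0458], [0.0001, 0.0382, 0.0029])
0.04 ([-0.0171, -0.0002, 0.057], [0.0, 0.0478, 0.0029])
0.01 ([-0.0198, -0.0003, 0.0683], [-0.0001, 0.0573, 0.0029])
0 ([-0.0206, -0.0003, 0.0721], [-0.0001, 0.0605, 0.0029])
```

Emit:
{"api": "carry_out", "payload": {
  "series": [
    [0.0, [-0.003, 0, 0.0127], [0, 0.0096, 0.0005]],
    [0.0, [-0.006, 0, 0.021], [0, 0.017, 0.001]],
    [0.0, [-0.006, 0, 0.021], [0, 0.017, 0.001]]
  ]
}}

```text
time_s: 12.18
position: [0.6043, -0.0153, 0.2397]
tcp_rot: [-0.009, 0.995, 0.0, 0.099]
contact_force: [5.6, -3.4, 2.3]
grip_width: 0.065
```

```bash
cat > q2.py <<'E'
from rig import r
from h import *
import sys
st=r.sense(); e,er=est(st); t=float(sys.argv[1])
print(st["time_s"],st["position"].round(4),"th,la",e.round(4),er.round(4),"F",nF(st,e[0]),st["ft_torque"].round(2),round(st["grip_width"]*92,1))
for la in map(float,sys.argv[2:]): print(la,rel(st,*gp(t,la)))
E
python3 q2.py -.0007 .13 .12 .11 .1 .09
```

```text
12.175 [ 0.6043 -0.0153  0.2397] th,la [-0.0008  0.1372] 0.0006 F [-3.46  5.54  2.27] [-0.49 -0.86 -0.48] 5.9
0.13 ([0.001, 0.0, 0.0034], [0.0002, 0.0023, 0.002])
0.12 ([-0.0005, 0.0, 0.007], [0.0001, 0.0054, 0.002])
0.11 ([-0.0019, -0.0, 0.0106], [0.0001, 0.0086, 0.002])
0.1 ([-0.0033, -0.0, 0.0143], [0.0001, 0.0118, 0.002])
0.09 ([-0.0046, -0.0, 0.0179], [0.0001, 0.015, 0.002])
```

Emit:
{"api": "carry_out", "payload": {
  "series": [
    [0.0, [0, 0, 0], [0, 0, 0]]
  ]
}}

```text
time_s: 12.3
position: [0.6042, -0.0154, 0.2399]
tcp_rot: [-0.009, 0.995, 0.0, 0.099]
contact_force: [5.9, -1.3, 1.0]
grip_width: 0.067
```

Emit:
{"api": "carry_out", "payload": {
  "series": [
    [0.0, [-0.0005, 0, 0.002], [0, 0.0018, 0]],
    [0.0, [-0.0005, 0, 0.002], [0, 0.0018, 0]]
  ]
}}

```text
time_s: 12.55
position: [0.6045, -0.0153, 0.2394]
tcp_rot: [-0.009, 0.995, 0.0, 0.096]
contact_force: [6.6, -3.5, 1.1]
grip_width: 0.063
```

```bash
python3 q2.py -.0007 .13 .12 .11 .1 .09
```

```text
12.55 [ 0.6045 -0.0153  0.2394] th,la [-0.0007  0.1337] 0.0005 F [-3.59  6.58  1.09] [-0.53 -1.07 -0.5 ] 5.8
0.13 ([0.0013, 0.0001, 0.0021], [0.0002, 0.0007, 0.0019])
0.12 ([-0.0002, 0.0001, 0.0057], [0.0001, 0.0039, 0.0019])
0.11 ([-0.0016, 0.0001, 0.0093], [0.0001, 0.007, 0.0019])
0.1 ([-0.003, 0.0001, 0.0129], [0.0001, 0.0102, 0.0019])
0.09 ([-0.0044, 0.0001, 0.0165], [0.0001, 0.0134, 0.0019])
```

Emit:
{"api": "carry_out", "payload": {
  "series": [
    [0.0, [-0.002, 0, 0.0035], [0, 0.0032, 0]],
    [0.0, [-0.002, 0, 0.0035], [0, 0.0032, 0]]
  ]
}}

```text
time_s: 12.8
position: [0.6051, -0.0153, 0.2385]
tcp_rot: [-0.009, 0.996, 0.0, 0.091]
contact_force: [5.6, -2.7, 0.4]
grip_width: 0.064
```

Emit:
{"api": "carry_out", "payload": {
  "series": [
    [0.0, [-0.002, 0, 0.0035], [0, 0.0032, 0]],
    [0.0, [-0.002, 0, 0.0035], [0, 0.0032, 0]]
  ]
}}

```text
time_s: 13.05
position: [0.6057, -0.0153, 0.2377]
tcp_rot: [-0.009, 0.996, 0.0, 0.086]
contact_force: [4.8, -3.2, 1.4]
grip_width: 0.065
```

```bash
python3 q2.py -.0007 .11 .1 .09
```

```text
13.05 [ 0.6057 -0.0153  0.2377] th,la [-0.0007  0.1124] 0.0006 F [-3.26  4.81  1.38] [-0.52 -0.95 -0.51] 5.9
0.11 ([0.0017, 0.0001, 0.0017], [0.0001, 0.0005, 0.0019])
0.1 ([0.0002, 0.0001, 0.0053], [0.0001, 0.0037, 0.0019])
0.09 ([-0.0012, 0.0001, 0.0089], [0.0001, 0.0068, 0.0019])
```

Emit:
{"api": "carry_out", "payload": {
  "series": [
    [0.0, [-0.0015, 0, 0.0035], [0, 0.0032, 0]],
    [0.0, [-0.0015, 0, 0.0035], [0, 0.0032, 0]]
  ]
}}

```text
time_s: 13.3
position: [0.6062, -0.0153, 0.2369]
tcp_rot: [-0.009, 0.997, 0.0, 0.081]
contact_force: [5.6, -2.6, -0.1]
grip_width: 0.066
```

Emit:
{"api": "carry_out", "payload": {
  "series": [
    [0.0, [-0.0013, 0, 0.0035], [0, 0.0032, 0]],
    [0.0, [-0.0013, 0, 0.0035], [0, 0.0032, 0]]
  ]
}}

```text
time_s: 13.55
position: [0.6067, -0.0152, 0.2361]
tcp_rot: [-0.009, 0.997, 0.0, 0.076]
contact_force: [4.6, -1.7, 0.3]
grip_width: 0.063
```

Emit:
{"api": "carry_out", "payload": {
  "series": [
    [0.0, [-0.0013, 0, 0.0035], [0, 0.0032, 0]],
    [0.0, [-0.0013, 0, 0.0035], [0, 0.0032, 0]]
  ]
}}

```text
time_s: 13.8
position: [0.6072, -0.0152, 0.2352]
tcp_rot: [-0.009, 0.997, 0.0, 0.071]
contact_force: [6.0, -3.0, 0.4]
grip_width: 0.07
```

```bash
python3 q2.py -.0007 .06 .04 .02
```

```text
13.8 [ 0.6072 -0.0152  0.2352] th,la [-0.0011  0.0827] 0.0005 F [-3.09  5.94  0.42] [-0.46 -1.02 -0.4 ] 6.4
0.06 ([-0.0014, -0.0002, 0.009], [-0.0, 0.0068, 0.002])
0.04 ([-0.0041, -0.0003, 0.0162], [-0.0, 0.0132, 0.002])
0.02 ([-0.0068, -0.0003, 0.0235], [-0.0001, 0.0196, 0.002])
```

Emit:
{"api": "carry_out", "payload": {
  "series": [
    [0.0, [-0.002, 0, 0.0055], [0, 0.0045, 0]],
    [0.0, [-0.004, 0, 0.011], [0, 0.009, 0]],
    [0.0, [-0.0055, 0, 0.0162], [0, 0.0132, 0]],
    [0.0, [-0.0055, 0, 0.0162], [0, 0.0132, 0]]
  ]
}}

```text
time_s: 14.3
position: [0.6093, -0.0153, 0.2316]
tcp_rot: [-0.009, 0.999, 0.0, 0.05]
contact_force: [5.3, -3.2, 1.8]
grip_width: 0.065
```

```bash
python3 q2.py -.0007 .03 .02 .01 0
```

```text
14.3 [ 0.6093 -0.0153  0.2316] th,la [-0.0008  0.0399] 0.0006 F [-3.22  5.25  1.85] [-0.38 -0.92 -0.44] 5.9
0.03 ([0.0006, 0.0001, 0.0044], [-0.0001, 0.0033, 0.0019])
0.02 ([-0.0009, 0.0, 0.008], [-0.0002, 0.0065, 0.0019])
0.01 ([-0.0023, 0.0, 0.0116], [-0.0002, 0.0097, 0.0019])
0.0 ([-0.0037, 0.0, 0.0152], [-0.0002, 0.0129, 0.0019])
```

Emit:
{"api": "carry_out", "payload": {
  "series": [
    [0.0, [-0.0014, 0, 0.0036], [0, 0.0032, 0]],
    [0.0, [-0.0028, 0, 0.0072], [0, 0.0064, 0]],
    [0.0, [-0.0028, 0, 0.0072], [0, 0.0064, 0]]
  ]
}}

```text
time_s: 14.68
position: [0.6102, -0.0153, 0.23]
tcp_rot: [-0.009, 0.999, -0.0, 0.041]
contact_force: [5.9, -2.5, 1.8]
grip_width: 0.067
```

Emit:
{"api": "carry_out", "payload": {
  "series": [
    [0.0, [-0.0014, 0, 0.0034], [0, 0.003, 0]],
    [0.0, [-0.0014, 0, 0.0034], [0, 0.003, 0]]
  ]
}}

```text
time_s: 14.92
position: [0.6106, -0.0152, 0.2291]
tcp_rot: [-0.009, 0.999, -0.0, 0.036]
contact_force: [5.5, -3.4, 1.7]
grip_width: 0.065
```

```bash
python3 q2.py -.0007 .02 .01 0
```

```text
14.925 [ 0.6106 -0.0152  0.2291] th,la [-0.0009  0.011 ] 0.0006 F [-3.45  5.48  1.73] [-0.41 -1.05 -0.4 ] 6.0
0.02 ([0.0035, -0.0, -0.0023], [-0.0002, -0.0028, 0.0019])
0.01 ([0.002, -0.0, 0.0012], [-0.0002, 0.0004, 0.0019])
0.0 ([0.0005, -0.0, 0.0048], [-0.0002, 0.0036, 0.0019])
```

Emit:
{"api": "carry_out", "payload": {
  "series": [
    [0.0, [-0.001, 0, 0.002], [0, 0.0018, 0]],
    [0.0, [-0.001, 0, 0.002], [0, 0.0018, 0]]
  ]
}}

```text
time_s: 15.18
position: [0.6108, -0.0152, 0.2286]
tcp_rot: [-0.009, 0.999, -0.0, 0.033]
contact_force: [6.2, -2.9, 1.5]
grip_width: 0.067
```

Emit:
{"api": "carry_out", "payload": {
  "series": [
    [0.0, [-0.001, 0, 0.002], [0, 0.0018, 0]],
    [0.0, [-0.001, 0, 0.002], [0, 0.0018, 0]]
  ]
}}

```text
time_s: 15.42
position: [0.6111, -0.0152, 0.2281]
tcp_rot: [-0.009, 1.0, -0.0, 0.03]
contact_force: [7.1, -2.3, 2.3]
grip_width: 0.067
```

```bash
python3 q2.py -.0007 0
```

```text
15.425 [ 0.6111 -0.0152  0.2281] th,la [-0.0009 -0.0004] 0.0005 F [-2.36  7.05  2.33] [-0.34 -1.07 -0.42] 6.1
0.0 ([0.0021, -0.0, 0.0007], [-0.0002, -0.0, 0.0019])
```

Emit:
{"api": "carry_out", "payload": {
  "series": [
    [0.0, [0.001, 0, 0.0015], [0, 0.0012, 0]],
    [0.0, [0.001, 0, 0.0015], [0, 0.0012, 0]]
  ]
}}

```text
time_s: 15.68
position: [0.6111, -0.0152, 0.228]
tcp_rot: [-0.009, 1.0, -0.0, 0.029]
contact_force: [7.6, -2.8, 2.2]
grip_width: 0.061
```

```bash
python3 q2.py -.0007 0; python3 - <<'E'
from rig import r,vision
from h import *
T=vision.get_image("top");S=vision.get_image("side");W=vision.get_image("wrist")
cv2.imwrite("pics/c4.png",np.hstack([cv2.resize(S["frame"][170:290,250:370,::-1],(400,400)),cv2.resize(W["frame"][150:400,250:500,::-1],(400,400))]))
E
```

```text
15.675 [ 0.6111 -0.0152  0.228 ] th,la [-0.0009 -0.0015] 0.0005 F [-2.89  7.58  2.16] [-0.4  -1.24 -0.44] 5.6
0.0 ([0.0021, -0.0, 0.0002], [-0.0003, -0.001, 0.0019])
```

View pics/c4.png

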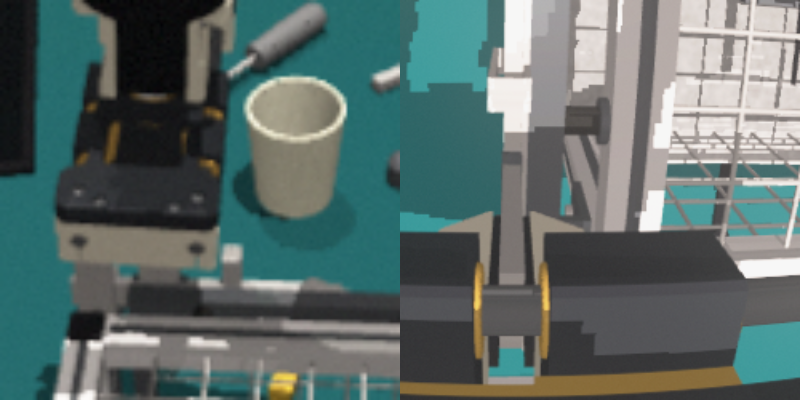

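Emit:
{"api": "carry_out", "payload": {
  "series": [
    [0.1, [0, 0, 0], [0, 0, 0]],
    [0.15, [0, 0, 0], [0, 0, 0]],
    [0.25, [0, 0, 0], [0, 0, 0]],
    [0.25, [0, 0, 0], [0, 0, 0]]
  ]
}}

```text
time_s: 16.32
position: [0.6091, -0.0141, 0.2265]
tcp_rot: [-0.009, 1.0, 0.001, 0.026]
contact_force: [-0.4, -0.5, 0.7]
grip_width: 0.246
```

```bash
python3 q2.py -.0007 0; python3 - <<'E'
from rig import r,vision
from h import *
W=vision.get_image("wrist");S=vision.get_image("side")
cv2.imwrite("pics/c5.png",np.hstack([cv2.resize(S["frame"][170:290,250:370,::-1],(400,400)),cv2.resize(W["frame"][150:400,250:500,::-1],(400,400))]))
E
```

```text
16.325 [ 0.6091 -0.0141  0.2265] th,la [-0.0057 -0.0059] 0.002 F [-0.53 -0.43  0.65] [0.01 0.08 0.01] 22.6
0.0 ([-0.0062, -0.0045, -0.0052], [0.0004, -0.0028, 0.0019])
```

View pics/c5.png

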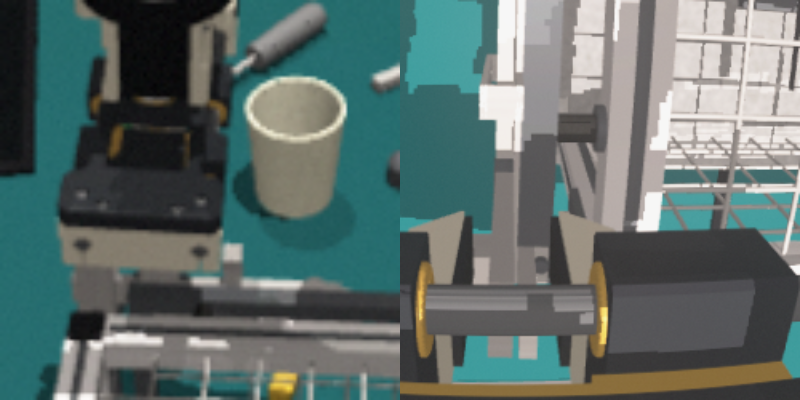

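Emit:
{"api": "carry_out", "payload": {
  "series": [
    [0.4, [0, -0.005, -0.03], [0, 0, 0]],
    [0.4, [0, -0.005, -0.1], [0, 0, 0]],
    [0.4, [0, -0.005, -0.25], [0, 0, 0]],
    [0.4, [0, -0.005, -0.4], [0, 0, 0]],
    [0.4, [0, -0.005, -0.5], [0, 0, 0]]
  ]
}}

```text
time_s: 17.05
position: [0.603, -0.016, 0.3545]
tcp_rot: [-0.009, 1.0, 0.0, 0.028]
contact_force: [0.3, -0.7, -0.8]
grip_width: 0.398
```

Emit:
{"api": "carry_out", "payload": {
  "series": [
    [0.4, [0.2, 0, -0.1], [0, 0, 0]],
    [0.4, [0.4, 0, -0.15], [0, 0, 0]],
    [0.4, [0.6, 0, -0.15], [0, 0, 0]],
    [0.4, [0.6, 0, -0.15], [0, 0, 0]],
    [0.4, [0.6, 0, -0.15], [0, 0, 0]]
  ]
}}

```text
time_s: 17.68
position: [0.4516, -0.0188, 0.3821]
tcp_rot: [-0.009, 1.0, 0.0, 0.027]
contact_force: [-0.1, -0.4, -0.2]
grip_width: 0.402
```

```bash
python3 - <<'E'
from rig import r,vision
from h import *
st=r.sense(); print(st["time_s"],st["position"],st["contact_force"])
T=vision.get_image("top");S=vision.get_image("side");W=vision.get_image("wrist")
cv2.imwrite("pics/t6.png",T["frame"][:,:,::-1]);cv2.imwrite("pics/s6.png",S["frame"][:,:,::-1]);cv2.imwrite("pics/w6.png",W["frame"][:,:,::-1])
cv2.imwrite("pics/c6.png",np.hstack([cv2.resize(S["frame"][170:310,250:390,::-1],(400,400),interpolation=cv2.INTER_CUBIC),cv2.resize(T["frame"][180:330,180:330,::-1],(400,400),interpolation=cv2.INTER_CUBIC)]))
for th in (-.003,0.,.003,.06):
  for la in (0,.117):
    print(th,la,[((proj(S,bar(th,la,p))-[250,170])*400/140).round(0)[0].tolist()+((proj(T,bar(th,la,p))-[180,180])*400/150).round(0)[0].tolist() for p in ((0,-.135,.009),(0,-.085,.08))])
E
```

```text
17.675 [ 0.4516247  -0.01877999  0.38206618] [-0.09694485 -0.36378603 -0.20603229]
-0.003 0 [[59.0, 238.0, 217.0, 12.0], [130.0, 159.0, 204.0, 75.0]]
-0.003 0.117 [[59.0, 221.0, 214.0, 12.0], [145.0, 147.0, 202.0, 89.0]]
0.0 0 [[59.0, 237.0, 218.0, 12.0], [130.0, 158.0, 205.0, 75.0]]
0.0 0.117 [[60.0, 220.0, 215.0, 12.0], [146.0, 147.0, 203.0, 89.0]]
0.003 0 [[59.0, 236.0, 219.0, 12.0], [130.0, 157.0, 206.0, 75.0]]
0.003 0.117 [[60.0, 219.0, 216.0, 12.0], [146.0, 146.0, 204.0, 89.0]]
0.06 0 [[64.0, 221.0, 240.0, 14.0], [134.0, 144.0, 224.0, 77.0]]
0.06 0.117 [[64.0, 204.0, 237.0, 14.0], [149.0, 134.0, 221.0, 91.0]]
```

View pics/c6.png

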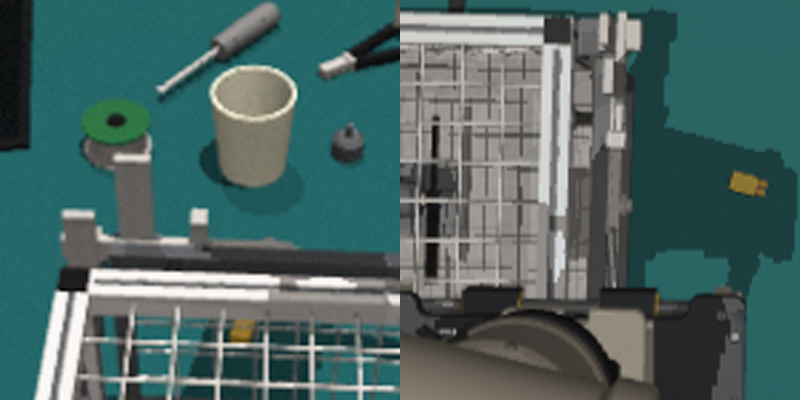

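View pics/w6.png

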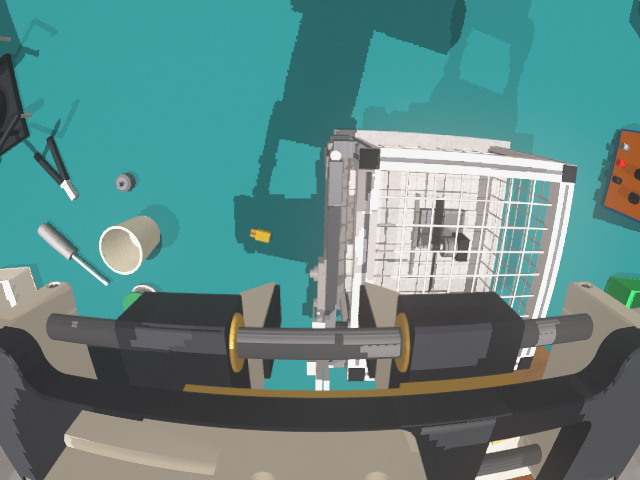

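View pics/s6.png

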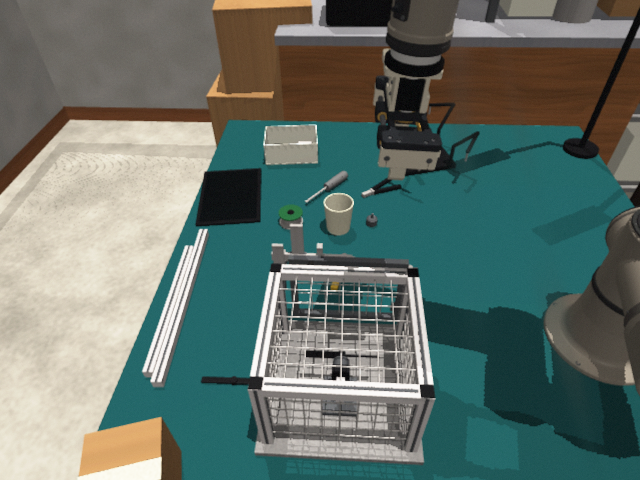

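```bash
python3 - <<'E'
from rig import r,vision
from h import *
T=vision.get_image("top");S=vision.get_image("side")
a=T["frame"][178:238,235:285,::-1]; b=S["frame"][210:270,262:332,::-1]
cv2.imwrite("pics/c7.png",np.hstack([cv2.resize(a,None,fx=8,fy=8,interpolation=cv2.INTER_NEAREST),cv2.resize(b,(400,480),interpolation=cv2.INTER_NEAREST)]))
for th in (-.006,0.,.006):
  for la in (0,.02):
    print(th,la,"top",[((proj(T,bar(th,la,p))-[235,178])*8).round(0)[0].tolist() for p in ((0,-.135,.009),(0,-.12,.009),(-.003,-.085,.08),(.003,-.085,.08),(0,-.05,.009))],
     "side",[((proj(S,bar(th,la,p))-[262,210])*[400/70,8]).round(0)[0].tolist() for p in ((.003,-.096,.08),(.003,-.074,.08),(.003,-.096,.03),(.003,-.074,.03),(.003,-.135,.009))])
k=lambda x,y,z:((proj(T,G2W([x,y,z]))-[235,178])*8).round(0)[0].tolist()
print("keeper nominal: nose out/in",k(-.1655,-.12,.19),k(-.1555,-.12,.19),"plate face",k(-.1465,-.12,.224))
E
```

```text
-0.006 0 top [[207.0, 51.0], [206.0, 115.0], [183.0, 240.0], [155.0, 240.0], [200.0, 414.0]] side [[154.0, 134.0], [226.0, 136.0], [164.0, 298.0], [233.0, 300.0], [47.0, 358.0]]
-0.006 0.02 top [[206.0, 50.0], [204.0, 114.0], [182.0, 247.0], [154.0, 246.0], [200.0, 415.0]] side [[159.0, 128.0], [231.0, 131.0], [165.0, 292.0], [235.0, 296.0], [47.0, 350.0]]
0.0 0 top [[213.0, 51.0], [212.0, 115.0], [188.0, 240.0], [161.0, 240.0], [204.0, 414.0]] side [[154.0, 130.0], [227.0, 133.0], [164.0, 294.0], [234.0, 297.0], [48.0, 353.0]]
0.0 0.02 top [[212.0, 50.0], [211.0, 115.0], [187.0, 247.0], [159.0, 247.0], [204.0, 415.0]] side [[159.0, 124.0], [232.0, 128.0], [166.0, 288.0], [235.0, 292.0], [48.0, 345.0]]
0.006 0 top [[220.0, 51.0], [218.0, 115.0], [194.0, 241.0], [166.0, 240.0], [209.0, 415.0]] side [[155.0, 126.0], [227.0, 129.0], [165.0, 290.0], [234.0, 293.0], [48.0, 349.0]]
0.006 0.02 top [[219.0, 51.0], [217.0, 115.0], [193.0, 248.0], [165.0, 247.0], [208.0, 415.0]] side [[160.0, 120.0], [232.0, 124.0], [166.0, 284.0], [236.0, 288.0], [48.0, 341.0]]
keeper nominal: nose out/in [275.0, 118.0] [233.0, 117.0] plate face [178.0, 100.0]
```

View pics/c7.png

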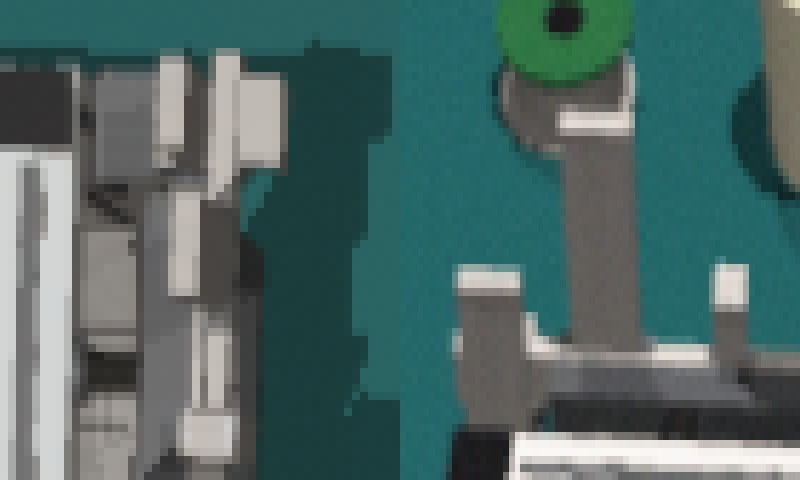

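```bash
python3 -c "
from rig import r
print(r.hand_in()); print(r.sense()['time_s'])"
```

```text
the job is handed in; nothing more can be done
None
the job is handed in; nothing more can be done
```

The gate is shut and latched, and the job was handed in at about 18 s of the 64 s allowed.

I pinched the handle, lifted the bar to about 0.19 rad and swung the gate in against the buffer. I stopped at a light touch on the keeper's back plate, about 3 N at the bar. Then I backed off about 1.4 mm, let the bar down in small steps to level, released and withdrew.

**Last checks:**
- **Bar:** the arm's pose before release put it at about 0 rad. In the side view the handle tab's slope and height match the bar being level, allowing for a uniform offset of about 1 px. In the top view the bar sits between the back plate and the nose, resting against the nose.
- **Hold:** the gate was still shut after release.
- **Contact:** after retreat the forces read about zero, with the arm well clear.
- **Loose items:** I saw no sign that they had moved; only the connector's pixel position was actually compared.

**Didn't agree:**
- A steady 5–7 N along the bar showed from the lift until I let go, and I did not pin down its cause. It may be the tilted gripper's weight or a slight misfit of the grasp.
- The top view places the bar and keeper about 2 mm further out than my model of the guard. That is close to the camera calibration error.
- I never felt a clear rise in force at the notch floor, so "fully home" rests on the pose and the pictures.

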